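Send an empty tray home and flip its refill flag to red

TASK

One of the two grey trays in the small blue two-lane parts rack has run empty. Working only with the fingertips, push the empty tray along its lane until it is fully home against the back stop, and flip that lane's flag right over its pivot so that it lies flat on the far side, red face up, to call for a refill. Pick nothing up, and leave the rack, the full tray with its flag and the things around the rack as they are.

Things in the scene. Friction and masses are not known exactly. Their poses are not given: they have to be found in the camera images.
- rack: Blue steel two-lane tray rack, 187 x 160 mm, heavy (4 kg), standing loose on the bench. Origin: on the bench midway under the flags' common hinge line; x runs along the lanes towards the back stop (away from the robot), y to the left, z up. Floor 3 mm thick, x = -155 to 32 mm. Lanes at y = 37.5 and -37.5 mm, white guides 14 mm high. Back stop 27 mm high: a tray meets it at x = -7 mm. Flag rail: x = -10 to 10, z = 52 to 64 mm.
- empty_tray: The empty open grey plastic tray, loose, light; 84 mm long (along the lane) x 64 mm wide x 21 mm high, walls 2.5 mm with a 5 mm rim outwards. Origin: centre of its underside; x is its long axis, pointing along the lane to the back stop. In the left or the right lane, pulled out 22 to 37 mm from home. Home: its origin at x = -49 mm in the rack's frame; a few mm of side play in the guides.
- full_tray: The same kind of grey tray with brass-coloured spacers in it, 64 x 84 x 21 mm, loose, in the other lane. Origin: centre of its underside. It and its flag are to be left alone.
- flag_left (a joint): Hinge of the left lane's flag, in rad. 0: the flag lies level on the robot's side of its pivot, green face (with a white ring) up. It grows as the free edge goes up and over away from the robot: 1.57 upright, 3.14 (its end stop) level on the far side, red face (with a white bar) up. Starts at 0 to 0.15. A stiff hinge (0.03 N m, about 0.6 N at the free edge): the flag stays wherever it is left.
- flag_right (a joint): Hinge of the right lane's flag, in rad. 0: the flag lies level on the robot's side of its pivot, green face (with a white ring) up. It grows as the free edge goes up and over away from the robot: 1.57 upright, 3.14 (its end stop) level on the far side, red face (with a white bar) up. Starts at 0 to 0.15. A stiff hinge (0.03 N m, about 0.6 N at the free edge): the flag stays wherever it is left.
- left_flag_pivot (a point): Middle of the left flag's hinge axis, 80 mm above the bench; the axis runs along the rack's y. The flag is a stiff plate, 54 mm wide along the axis, 4 mm thick, reaching to 57 mm from the axis, with a round bead 6 mm thick as its free edge. Under it nothing is higher than 27 mm, except the flag rail and a tongue that reach 20 mm to each side of the axis.
- right_flag_pivot (a point): The same point of the right flag, of the same size and height.
- left_flag_edge (a point): Middle of the left flag's free edge, 57 mm from its hinge axis; it moves with the flag.
- right_flag_edge (a point): Middle of the right flag's free edge, 57 mm from its hinge axis; it moves with the flag.
- left_tray_home (a point): Where the origin of a tray standing fully home in the left lane lies, on the lane's floor.
- right_tray_home (a point): The same for the right lane.
- flux_pot: Bystander beside the rack: small round pot with a white body and a teal lid, 53 mm across, 35 mm high. Origin: centre of its underside.
- tape_roll: Bystander beside the rack: flat roll of black tape, 58 mm across, 19 mm high. Origin: centre of its underside.
- side_cutters: Bystander beside the rack: side cutters with red handles, lying flat, 108 mm long, 13 mm high. Origin: centre of its underside.
Mind the look-alikes: they are no part of the job. What is shaped like the empty_tray but orange is not meant.

How it is judged:
At the end, for the whole second after the job is handed in: The empty tray lies flat in its lane within 6 mm of home, its lane's flag is at 2.97 rad or more (red up on the far side), the other flag below 0.3 rad; rack and full tray are within 15 mm and each bystander within 25 mm of its start; tray and flags are at rest (x of empty_tray in the frame of rack above -0.055 m and ((y of empty_tray in the frame of rack above 0.025 m and value of joint flag_left above 2.97 rad and value of joint flag_right below 0.3 rad) or (y of empty_tray in the frame of rack below -0.025 m and value of joint flag_right above 2.97 rad and value of joint flag_left below 0.3 rad)) and height (world z) of empty_tray below 0.008 m and angle between empty_tray's own z axis and vertical below 0.1 rad and linear speed of empty_tray below 0.02 m/s and velocity of joint flag_left between -0.1 and 0.1 rad/s and velocity of joint flag_right between -0.1 and 0.1 rad/s and distance of each of rack, full_tray from where it was at the start of the episode below 0.015 m and distance of each of flux_pot, tape_roll, side_cutters from where it was at the start of the episode below 0.025 m); the robot touches nothing.
It fails at once if the empty tray is lifted or tipped up (height (world z) of empty_tray above 0.018 m or angle between empty_tray's own z axis and vertical above 0.3 rad).
It fails at once if the full tray is lifted or shifted by more than 20 mm (height (world z) of full_tray above 0.018 m or distance of full_tray from where it was at the start of the episode above 0.02 m).
It fails at once if the full tray's flag is raised ((y of empty_tray in the frame of rack above 0 m and value of joint flag_right above 0.6 rad) or (y of empty_tray in the frame of rack below 0 m and value of joint flag_left above 0.6 rad)).
It fails at once if the rack is shoved away by more than 25 mm (distance of rack from where it was at the start of the episode above 0.025 m).
It fails at once if a bystander is knocked away or picked up (distance of any of flux_pot, tape_roll, side_cutters from where it was at the start of the episode above 0.04 m or height (world z) of any of flux_pot, tape_roll, side_cutters above 0.02 m).
It also fails if it takes over 48 s, if anything falls off the work surface, if the arm or the gripper's body presses on something with over 40 N, if the wrist force passes 120 N, or if a joint passes its speed limit or range.

ROBOT

A 7-joint arm with a two-finger parallel gripper is mounted at the origin on a cart in front of the work surface, level with it; the furniture and walls round the work are solid. World frame = base frame: x ahead of the robot, y to its left, z up, the work surface at z = 0. Lengths are in m, angles in rad, forces in N, time in s.
With the tool pointing down it reaches from about 0.4 to 0.75 m from the base axis. Payload 19.5 kg.
Tool frame: the origin (TCP) lies at the very end of the fingers, on their centre line; the grasp point (between the pads) lies 19 mm behind it (hold_point_z is the distance from the TCP to the grasp point, in m); z points along the fingers, y is the line along which they close (so a half turn about z gives the same grasp; the last joint's range is limited). The gripper opens to 85 mm and grips with 20 to 120 N. Pads are 22 mm wide; open, the fingers measure 114 mm over their backs; the gripper's body (76 mm by 85 mm) begins 54 mm behind the grasp point. The pads swing forward as they close: fully open they stand 13 mm farther back than shut.
Start: joints at [1.091, 0.707, -0.028, 1.485, 0.022, 0.951, -0.075], TCP at [0.244, -0.521, 0.231] pointing down, gripper open.
Joint ranges: [-2.71, 2.71], [-0.32, 2.16], [-1.57, 1.52], [0, 2.45], [-1.46, 4.6], [0, 2.02], [-2.83, 2.83]. Speed limits (rad/s): [1.89, 1.89, 2.57, 2.57, 3.01, 3.01, 3.01].

INTERFACE

Orientations are given as a rotation vector (axis times angle).
In Python, from rig import get_obs, capture, camera_model, sign_off, hold_point_z gives the robot as it stands.
- The arm moves only by the tool carry_out, never from a script. Its argument "rows" is a list of rows, each a list of 5 numbers: the finger opening in cm, from 0 to 8.54, then the shift along the tool's x, y, z in cm, then the turn about the tool's z in rad. A call has 1 to 20 rows; each row is the pose to reach, as a shift and turn from the pose commanded when the call began, along the tool's axes at that moment; what a row does not reach only later rows make up. A row lasts 1/10 s, in which the tool goes at most 50 mm and 8.59 degrees, less where a joint would pass 70% of its speed; a pose out of reach is approached as far as the arm can. A call with a gripper value outside its range is refused whole. The fingers move at their own pace and stop on an object; "force" is the grip in N (left out, the last holds). Time passes only in rows, so rows that repeat a pose let the fingers close. It gives the time, the measured TCP pose, the force, the opening and the grip force at its end, in the units of the state.
- get_obs(): the state, without advancing time (a new reading comes with each control period).
- capture(name): name is "scene" or "top" or "wrist"; returns (picture, depth): 384x512x3 uint8, blue, green, red; 384x512 float32, m along the optical axis (not along the pixel's ray), 0 where there is no reading.
- camera_model(name): a dict with "K" (3x3 intrinsics, pixels), "view" (4x4, takes a point from world to camera coordinates). Camera axes: x right, y down, z forward; pixel columns grow to the right and rows downward; lengths in m; the calibration is good to about 2 mm. A picture is of the moment at which its call begins: read the wrist's pose just before it. camera_model takes no time and is no camera call; for the wrist camera it gives the pose at the moment of the call.
- sign_off(): hands the job in; it is judged then, once.
The state is a dict: "time_s": time; "joint_pos": joint angles; "qvel": joint speeds; "tau": joint torques, N m; "position": TCP position; "eef_rot": TCP orientation; "wrist_force": force on the tool from outside, world axes, zero at the start; "torque": the same for the moment, N m; "finger_gap": finger opening in m; "grasp_force": force on a finger pad.
Only numpy, scipy, OpenCV 4.12 (cv2) and the standard library are available. Lean on these libraries where they do the work, as an engineer would, in place of code of your own. Each camera call takes 0.05 s, during which the arm holds its last target. There are 200 camera calls.

## Working session

There is one attempt and no reset: what is moved stays moved. The work goes in short steps, Python scripts to look and compute and a tool call to move; the robot and the scene stay as the last step left them, time stands still between calls to the robot, and variables do not carry over. Pictures are saved under pics/ and viewed, at most 10 in all, crops included, and the job is handed in when it is done.

Besides the shell and the picture viewer there is one more tool, called as name([rows], argument=value, ...), one row to a line, values as JSON. carry_out: Moves the arm, as the interface text tells. Its arguments: {"type":"object","properties":{"rows":{"type":"array"},"force":{"type":"number"}},"required":["rows"]}

```bash
mkdir -p pics
cat > h.py <<'E'
import numpy as np, cv2
from rig import get_obs, capture, camera_model, sign_off, hold_point_z
def snap(n,f):
    m=camera_model(n); p,d=capture(n); cv2.imwrite('pics/%s.png'%f,p); np.savez('pics/%s.npz'%f,p=p,d=d,K=m['K'],V=m['view']); return p,d,m
def world(f,u,v,z=None):
    a=np.load('pics/%s.npz'%f); K,V,d=a['K'],a['V'],a['d']
    r=np.linalg.inv(K)@[u,v,1]; W=np.linalg.inv(V)
    if z is None:
        q=d[int(v)-1:int(v)+2,int(u)-1:int(u)+2]; s=np.median(q[q>0])
    else:
        s=(z-W[2,3])/(W[:3,:3]@r)[2]
    return (W@np.r_[r*s,1])[:3]
E
python3 - <<'E'
from h import *
a=snap('top','top0')[0]; b=snap('scene','scene0')[0]
cv2.imwrite('pics/t.png',cv2.resize(a,(800,600)));cv2.imwrite('pics/s.png',cv2.resize(b,(800,600)))
o=get_obs(); print(o['time_s'],o['position'],o['eef_rot'],o['wrist_force'])
E
```

```text
0.1 [ 0.24369154 -0.52056055  0.23089588] [-3.06572570e+00 -6.82090151e-01  3.30979991e-04] [ 0.58419853  0.40507919 -0.5372142 ]
```

View pics/t.png

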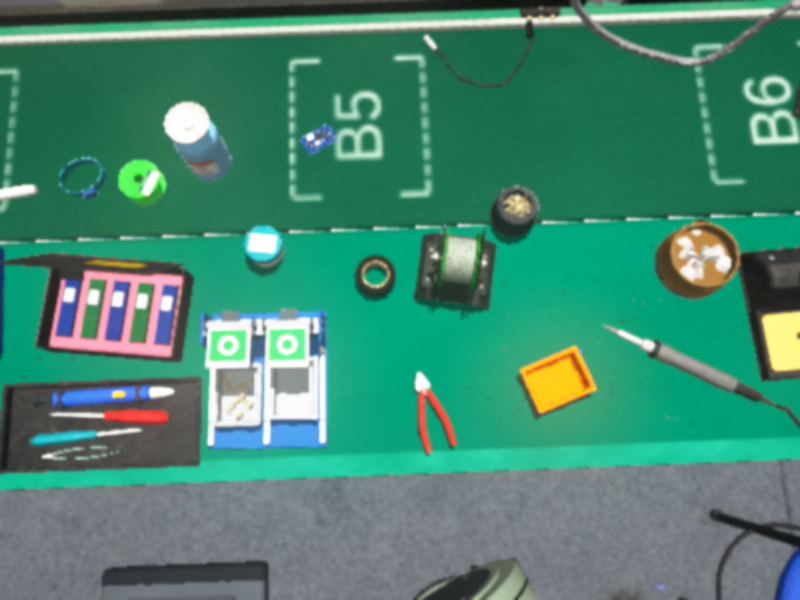

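View pics/s.png

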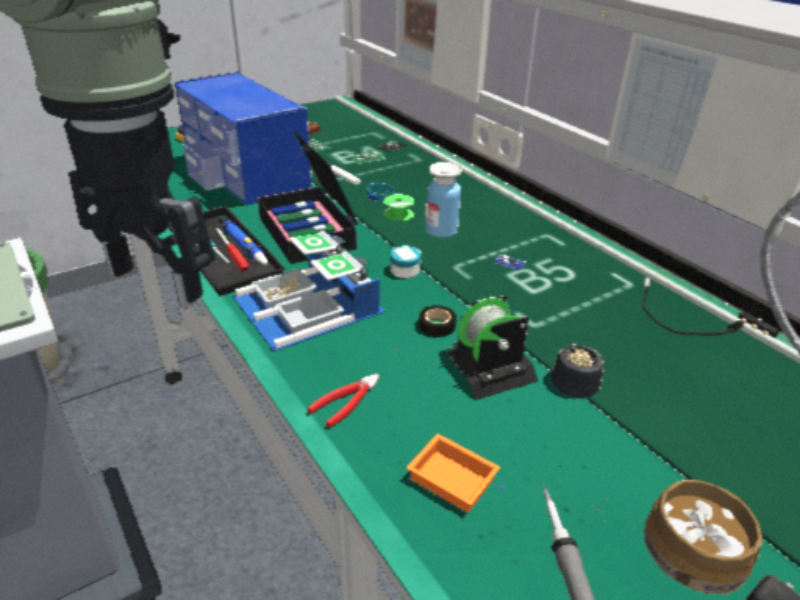

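The top view shows the rack at about (265,380) of 800x600. Tray candidates are the left-lane grey one with brass spacers (238,395), the right-lane empty grey one (293,390), and the orange look-alike (557,380). I choose the right-lane one and will check it in a close crop.

Run:
```python
from h import *
a=np.load('pics/top0.npz')['p']
cv2.imwrite('pics/c.png',cv2.resize(a[190:295,120:220],None,fx=5.7,fy=5.7,interpolation=cv2.INTER_CUBIC))
```

```text
(no output)
```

View pics/c.png

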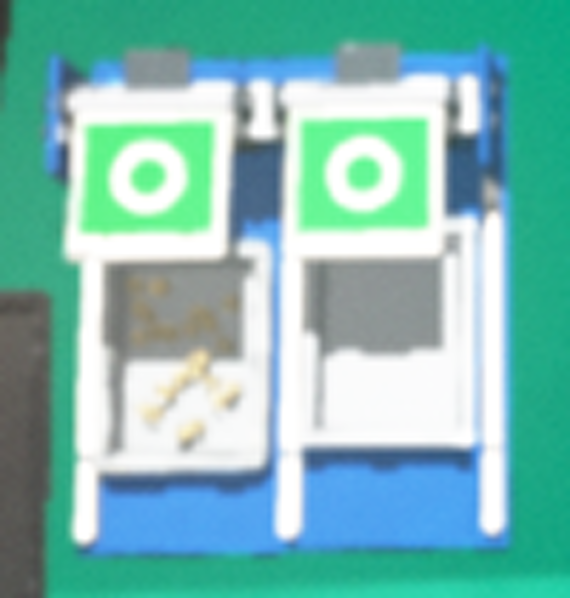

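The crop shows the right-lane tray empty, with its near rim at about (390,445) and its flag's free edge at (365,252). The left tray holds the spacers, so the right lane is confirmed. Next I measure.

Run:
```python
from h import *
def P(n,x,y,z): print(n,world('top0',120+(x+.5)/5.7-.5,190+(y+.5)/5.7-.5,z).round(4), world('top0',120+(x+.5)/5.7-.5,190+(y+.5)/5.7-.5).round(4))
P('floor nearL',78,552,.003);P('floor nearR',507,546,.003)
P('guideL near',86,543,.017);P('guideM near',288,540,.017);P('guideR near',492,535,.017)
P('guideM2',291,300,.017);P('guideR far',492,215,.017)
P('tray near L',305,445,.024);P('tray near R',473,443,.024);P('fulltray near',185,468,.024)
P('flagR edge L',289,252,.082);P('flagR edge R',443,252,.082);P('flagR hingeL',286,90,.082);P('flagR hingeR',446,90,.082)
P('ringR',365,175,.082);P('ringL',148,176,.082);P('flagL edge',148,255,.082)
```

```text
floor nearL [ 0.4036 -0.2254  0.003 ] [ 4.037e-01 -2.247e-01  2.000e-04]
floor nearR [ 0.3996 -0.3846  0.003 ] [ 0.3996 -0.3845  0.0023]
guideL near [ 0.4063 -0.232   0.017 ] [ 0.4064 -0.2307  0.0121]
guideM near [ 0.4045 -0.3059  0.017 ] [ 0.4049 -0.3037  0.0048]
guideR near [ 0.4034 -0.3806  0.017 ] [ 0.4038 -0.3793  0.0049]
guideM2 [ 0.4926 -0.307   0.017 ] [ 0.4932 -0.3062  0.0123]
guideR far [ 0.5217 -0.3826  0.017 ] [ 0.5224 -0.3821  0.0128]
tray near L [ 0.4382 -0.3134  0.024 ] [ 0.4383 -0.3134  0.0238]
tray near R [ 0.4366 -0.3749  0.024 ] [ 0.438  -0.3727  0.0039]
fulltray near [ 0.4316 -0.2695  0.024 ] [ 0.4316 -0.2696  0.0241]
flagR edge L [ 0.5012 -0.3181  0.082 ] [ 0.5009 -0.3185  0.0844]
flagR edge R [ 0.4991 -0.3718  0.082 ] [ 0.5099 -0.3627  0.0067]
flagR hingeL [ 0.559  -0.3171  0.082 ] [ 0.5592 -0.3169  0.0813]
flagR hingeR [ 0.5568 -0.3736  0.082 ] [ 0.5561 -0.374   0.0851]
ringR [ 0.5274 -0.3448  0.082 ] [ 0.5271 -0.3451  0.0838]
ringL [ 0.53   -0.2686  0.082 ] [ 0.5292 -0.2697  0.0866]
flagL edge [ 0.5021 -0.2689  0.082 ] [ 0.5012 -0.2704  0.0881]
```

carry_out([
  [6.2,5,-0.8,0.5,0.1],
  [6.2,9.5,-1.5,1,0.2],
  [6.2,14,-2.2,1.5,0.3],
  [6.2,18.5,-2.9,2,0.4],
  [6.2,23,-3.6,2.5,0.46],
  [6.2,27.5,-4.3,3,0.46],
  [6.2,31.1,-4.7,3,0.46],
  [6.2,31.1,-4.7,3,0.46],
  [6.2,31.1,-4.7,3,0.46],
  [6.2,31.1,-4.7,3,0.46],
], force=20)

```text
time_s: 1.1
position: [0.5047, -0.347, 0.2012]
eef_rot: [3.141, -0.037, -0.001]
wrist_force: [-0.9, 0.6, -0.1]
finger_gap: 0.062
grasp_force: 0.0
```

Run:
```python
from h import *
from scipy.spatial.transform import Rotation as R
o=get_obs(); print(o['time_s'],o['position'],R.from_rotvec(o['eef_rot']).as_matrix().round(4).tolist(),o['finger_gap'],o['wrist_force'])
p,d,m=snap('wrist','w1')
for q in ([.506,-.346,.08],[.5558,-.3459,.08]):
    c=m['view']@np.r_[q,1]; print((m['K']@c[:3]/c[2]).round(1))
cv2.imwrite('pics/w1b.png',cv2.resize(p,(800,600)))
```

```text
1.1 [ 0.50469585 -0.34704766  0.2012348 ] [[0.9997, -0.0233, -0.0006], [-0.0233, -0.9997, -0.0002], [-0.0006, 0.0002, -1.0]] 0.06197552844690519 [-0.87884417  0.62491151 -0.10933461]
[252.1 181.1   1. ]
[250.7 129.9   1. ]
```

View pics/w1b.png

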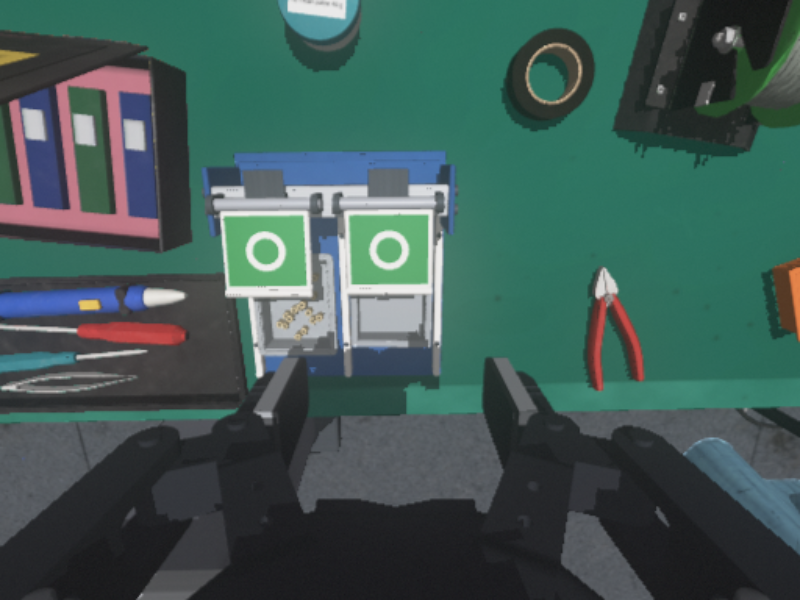

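The wrist view shows the right flag with near corners at (345,292) and (434,290), its ring at (389,249) and its hinge rod at y≈202. The left flag's right edge is at x≈313, and the fingers are wide enough.

Run:
```python
from h import *
for n,x,y in (('eL',348,285),('eR',430,285),('ring',389,235),('ringc',389,250),('rodL',350,203),('rodR',430,202),('Lflag',310,285),('ringL',265,251),('traynear',390,343)):
    u,v=x*.64,y*.64; print(n,world('w1',u,v).round(4),world('w1',u,v,.083).round(4))
for n,x,y in (('edge L',344,291),('edge R',435,290),('Lflag R',312,295),('Lflag L',227,297)): print(n,world('w1',x*.64,y*.64,.084).round(4))
```

```text
eL [ 0.506  -0.3172  0.0821] [ 0.5062 -0.3173  0.083 ]
eR [ 0.5048 -0.3687  0.0823] [ 0.505  -0.3686  0.083 ]
ring [ 0.537  -0.3438  0.0828] [ 0.537  -0.3438  0.083 ]
ringc [ 0.5277 -0.3436  0.0826] [ 0.5278 -0.3436  0.083 ]
rodL [ 0.5566 -0.3213  0.0832] [ 0.5566 -0.3212  0.083 ]
rodR [ 0.5561 -0.3687  0.0831] [ 0.5561 -0.3687  0.083 ]
Lflag [ 0.5075 -0.294   0.0856] [ 0.5068 -0.2935  0.083 ]
ringL [ 0.5295 -0.2684  0.0854] [ 0.529  -0.2677  0.083 ]
traynear [ 0.4409 -0.3412  0.0239] [ 0.4663 -0.3425  0.083 ]
edge L [ 0.5027 -0.3147  0.084 ]
edge R [ 0.502  -0.3717  0.084 ]
Lflag R [ 0.5005 -0.2944  0.084 ]
Lflag L [ 0.5005 -0.2408  0.084 ]
```

carry_out([
  [6.15,0.4,-0.35,2,0],
  [6.15,0.4,-0.35,4,0],
  [6.15,0.4,-0.35,6,0],
  [6.15,0.4,-0.35,8,0],
  [6.15,0.4,-0.35,9.5,0],
  [6.15,0.4,-0.35,9.5,0],
  [6.15,0.4,-0.35,9.5,0],
  [6.15,0.4,-0.35,9.5,0],
])

```text
time_s: 1.95
position: [0.5097, -0.3434, 0.1073]
eef_rot: [3.141, -0.036, 0.002]
wrist_force: [-0.1, -0.4, -0.5]
finger_gap: 0.0612
grasp_force: 0.0
```

Run:
```python
from h import *
p,d,m=snap('wrist','w2')
cv2.imwrite('pics/w2b.png',cv2.resize(p,(800,600)))
```

```text
(no output)
```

View pics/w2b.png

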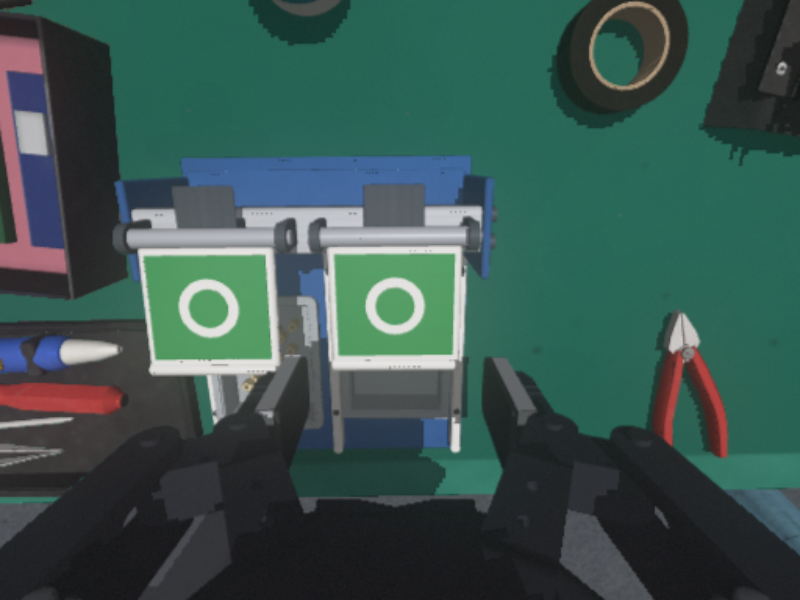

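The flag sits at x 332–463 with its bead at y≈365. The fingertips are at x≈305 and 485, roughly centred. I check the finger clearances numerically.

Run:
```python
from h import *
a=np.load('pics/w2.npz'); V=int(372*.64)
for v in (int(372*.64),int(366*.64)):
  last=None
  for u in range(160,330):
    if a['d'][v,u]>0 :
      w=world('w2',u,v)
      if last is None or abs(w[2]-last[2])>.008: print(v,u,w.round(4),'prev',None if last is None else last.round(4))
      last=w
```

```text
238 160 [ 0.5019 -0.2827  0.0871] prev None
238 170 [ 0.518  -0.3003  0.1196] prev [ 0.5023 -0.2889  0.0882]
238 197 [ 0.4597 -0.2873  0.0042] prev [ 0.5143 -0.3122  0.113 ]
238 199 [ 0.4684 -0.2932  0.0217] prev [ 0.4596 -0.2883  0.0042]
238 205 [ 0.4588 -0.2948  0.0028] prev [ 0.4686 -0.2979  0.0224]
238 211 [ 0.4636 -0.3025  0.0126] prev [ 0.4585 -0.2997  0.0025]
238 218 [ 0.4682 -0.3106  0.0222] prev [ 0.4634 -0.3082  0.0125]
238 225 [ 0.4633 -0.3157  0.0126] prev [ 0.4676 -0.3159  0.0212]
238 226 [ 0.4592 -0.3157  0.0046] prev [ 0.4633 -0.3157  0.0126]
238 281 [ 0.464  -0.3684  0.0164] prev [ 0.4595 -0.3683  0.0077]
238 289 [ 0.4615 -0.3764  0.0119] prev [ 0.4666 -0.3742  0.022 ]
238 296 [ 0.4548 -0.3851 -0.0009] prev [ 0.4615 -0.3821  0.0121]
238 309 [ 0.5129 -0.3738  0.1131] prev [ 0.4541 -0.3973 -0.0017]
234 160 [ 0.5046 -0.283   0.087 ] prev None
234 179 [ 0.5217 -0.3062  0.1228] prev [ 0.5046 -0.2947  0.0873]
234 197 [ 0.464  -0.2876  0.0043] prev [ 0.5166 -0.3123  0.1127]
234 199 [ 0.4725 -0.2936  0.022 ] prev [ 0.4639 -0.2886  0.0043]
234 205 [ 0.4625 -0.2949  0.0017] prev [ 0.4724 -0.2981  0.022 ]
234 211 [ 0.4679 -0.3028  0.013 ] prev [ 0.4634 -0.3002  0.0038]
234 212 [ 0.5021 -0.3159  0.0833] prev [ 0.4679 -0.3028  0.013 ]
234 294 [ 0.466  -0.381   0.0127] prev [ 0.5007 -0.3695  0.083 ]
234 296 [ 0.4591 -0.3851 -0.0011] prev [ 0.4657 -0.382   0.0123]
234 309 [ 0.5149 -0.3739  0.1121] prev [ 0.459  -0.3969 -0.0006]
234 327 [ 0.4587 -0.4158 -0.0005] prev [ 0.5199 -0.3802  0.1226]
```

carry_out([
  [6.15,0,0,1.3,0],
  [6.15,0,0,2.6,0],
  [6.15,0,0,3.9,0],
  [6.15,0,0,3.9,0],
  [6.15,0,0,3.9,0],
  [5.0,0,0,3.9,0],
  [5.0,0,0,3.9,0],
  [5.0,0,0,3.9,0],
  [5.0,0,0,3.9,0],
  [5.0,0,0,3.9,0],
], force=20)

```text
time_s: 3.0
position: [0.5096, -0.3432, 0.0675]
eef_rot: [3.141, -0.035, 0.0]
wrist_force: [-0.7, -3.3, 0.9]
finger_gap: 0.0531
grasp_force: 23.0
```

carry_out([
  [5,0.07,0,-0.82,0],
  [5,0.28,0,-1.61,0],
  [5,0.63,0,-2.35,0],
  [5,1.1,0,-3.02,0],
  [5,1.68,0,-3.6,0],
  [5,2.35,0,-4.07,0],
  [5,3.09,0,-4.42,0],
  [5,3.88,0,-4.63,0],
  [5,4.7,0,-4.7,0],
  [5,4.7,0,-4.7,0],
])

```text
time_s: 4.0
position: [0.5575, -0.344, 0.1148]
eef_rot: [3.141, -0.034, 0.001]
wrist_force: [-1.8, -3.0, 5.1]
finger_gap: 0.0532
grasp_force: 20.9
```

Run:
```python
from h import *
p,d,m=snap('wrist','w3');q=snap('scene','s3')[0]
cv2.imwrite('pics/w3b.png',np.hstack([cv2.resize(p,(400,300)),cv2.resize(q[100:250,100:300],(400,300))]))
```

```text
(no output)
```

View pics/w3b.png

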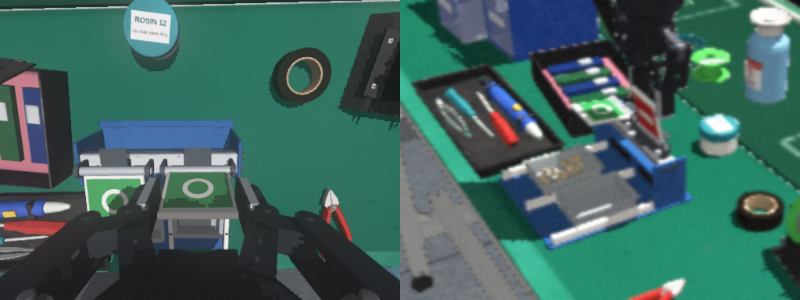

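The flag is nearly upright between the fingers, with its red face visible at (647,120), and the left flag is still flat. I continue the arc.

carry_out([
  [5,0.82,0,0.07,0],
  [5,1.61,0,0.28,0],
  [5,2.35,0,0.63,0],
  [5,3.02,0,1.1,0],
  [5,3.6,0,1.68,0],
  [5,4.07,0,2.35,0],
  [5,4.42,0,3.09,0],
  [5,4.63,0,3.88,0],
  [5,4.7,0,4.7,0],
  [5,4.7,0,5.0,0],
  [5,4.7,0,5.0,0],
])

```text
time_s: 5.2
position: [0.6051, -0.3445, 0.0651]
eef_rot: [-3.141, 0.034, -0.005]
wrist_force: [4.9, -1.5, 10.6]
finger_gap: 0.0517
grasp_force: 75.9
```

Run:
```python
from h import *
p,d,m=snap('wrist','w4');q=snap('scene','s4')[0]
cv2.imwrite('pics/w4b.png',np.hstack([cv2.resize(p,(400,300)),cv2.resize(q[100:250,100:300],(400,300))]))
```

```text
(no output)
```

View pics/w4b.png

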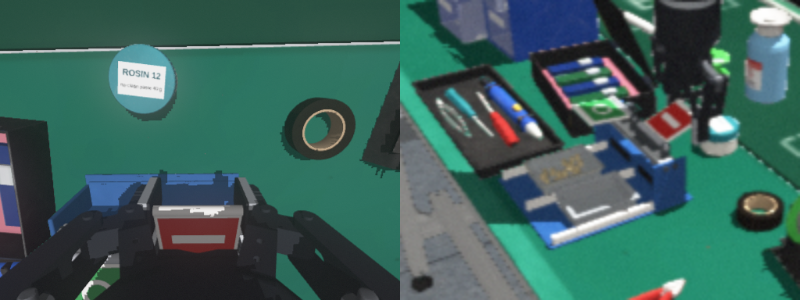

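The flag is past upright but still inclined, so I release it, rise, and press it flat from above with shut fingertips.

carry_out([
  [6.3,0,0,0,0],
  [6.3,0,0,0,0],
  [6.3,0,0,0,0],
  [6.3,0,0,-2.5,0],
  [6.3,0,0,-5,0],
  [6.3,0,0,-7.5,0],
  [6.3,-2,0,-9,0],
  [0,-4,0,-9,0],
  [0,-4,0,-9,0],
  [0,-4,0,-9,0],
])

```text
time_s: 6.3
position: [0.5637, -0.344, 0.1544]
eef_rot: [-3.141, 0.035, -0.0]
wrist_force: [1.0, 0.1, 1.0]
finger_gap: 0.0199
grasp_force: 0.0
```

Run:
```python
from h import *
p,d,m=snap('wrist','w5');q=snap('scene','s5')[0]
cv2.imwrite('pics/w5b.png',np.hstack([cv2.resize(p,(400,300)),cv2.resize(q[100:250,100:300],(400,300))]))
W=np.linalg.inv(m['view']);v,u=np.mgrid[0:384,0:512]
X=(np.linalg.inv(m['K'])@np.stack([u,v,np.ones_like(u)]).reshape(3,-1))*d.reshape(-1)
X=(W[:3,:3]@X+W[:3,3:]).T
k=(abs(X[:,1]+.346)<.015)&(X[:,2]>.03)&(X[:,2]<.14)&(X[:,0]>.54)&(X[:,0]<.64);X=X[k]
for x in np.arange(.55,.63,.005):
    s=X[abs(X[:,0]-x)<.0025]
    if len(s): print(round(x,3),len(s),np.percentile(s[:,2],[10,50,90]).round(4))
```

```text
0.55 110 [0.0757 0.0765 0.0774]
0.555 171 [0.0819 0.0826 0.0837]
0.56 195 [0.0817 0.0828 0.084 ]
0.565 184 [0.084  0.0851 0.0861]
0.57 198 [0.0858 0.0867 0.0878]
0.575 205 [0.0876 0.0886 0.0897]
0.58 207 [0.0898 0.0907 0.0919]
0.585 238 [0.0916 0.0927 0.0935]
0.59 240 [0.0932 0.0943 0.0953]
0.595 242 [0.0951 0.0961 0.0972]
0.6 258 [0.0969 0.0978 0.0989]
0.605 267 [0.0985 0.1001 0.1012]
0.61 155 [0.0979 0.0999 0.1013]
```

View pics/w5b.png

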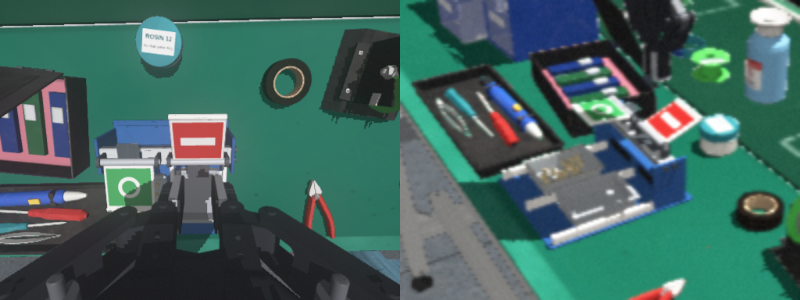

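The flag shows red, about 0.36 rad short of flat, with its edge at z≈0.10. I press down near the free edge.

carry_out([
  [0,1.8,0,1,0],
  [0,3.6,0,3,0],
  [0,3.6,0,4.5,0],
  [0,3.6,0,5.2,0],
  [0,3.6,0,5.7,0],
  [0,3.6,0,6.2,0],
  [0,3.6,0,6.6,0],
  [0,3.6,0,7.0,0],
  [0,3.6,0,7.2,0],
  [0,3.6,0,7.4,0],
  [0,3.6,0,7.4,0],
])

```text
time_s: 7.5
position: [0.5995, -0.3451, 0.0816]
eef_rot: [3.141, -0.035, 0.001]
wrist_force: [-5.9, 3.9, 15.9]
finger_gap: 0.0002
grasp_force: 8.2
```

carry_out([
  [0,0,0,-3,0],
  [0,0,0,-6,0],
  [0,-4,0,-6,0],
  [0,-8,0,-6,0],
  [0,-12,0,-6,0],
  [0,-16,0.1,-5,0],
  [0,-19,0.15,-2,0],
  [0,-19,0.15,1.5,0],
  [0,-19,0.15,4.5,0],
  [0,-19,0.15,6.4,0],
  [0,-19,0.15,6.4,0],
  [0,-19,0.15,6.4,0],
  [0,-19,0.15,6.4,0],
])

```text
time_s: 8.8
position: [0.41, -0.3425, 0.0175]
eef_rot: [3.14, -0.035, 0.002]
wrist_force: [-0.6, 0.5, 0.6]
finger_gap: -0.0001
grasp_force: 0.0
```

Run:
```python
from h import *
p,d,m=snap('wrist','w6')
cv2.imwrite('pics/w6b.png',cv2.resize(p,(800,600)))
```

```text
(no output)
```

View pics/w6b.png

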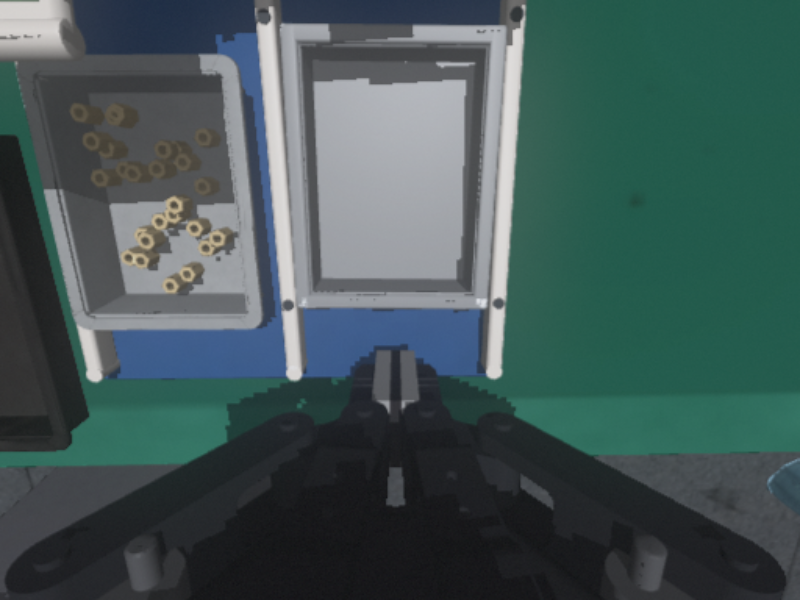

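The empty tray's near rim is at (395,303) and the shut fingertips are centred behind it at (395,360). I push.

carry_out([
  [0,0.3,0,0.5,0],
  [0,0.8,0,0.5,0],
  [0,1.3,0,0.5,0],
  [0,1.8,0,0.5,0],
  [0,2.3,0,0.5,0],
  [0,2.8,0,0.5,0],
  [0,3.3,0,0.5,0],
  [0,3.7,0,0.5,0],
  [0,4.0,0,0.5,0],
  [0,4.2,0,0.5,0],
  [0,4.2,0,0.5,0],
  [0,4.2,0,0.5,0],
])

```text
time_s: 10.05
position: [0.4515, -0.3431, 0.0113]
eef_rot: [-3.141, 0.035, 0.0]
wrist_force: [-0.4, 0.7, -0.6]
finger_gap: -0.0001
grasp_force: 0.0
```

carry_out([
  [0,0.1,0,0,0],
  [0,0.2,0,0,0],
  [0,0.3,0,0,0],
  [0,0.4,0,0,0],
  [0,0.4,0,0,0],
  [0,0.4,0,0,0],
])

```text
time_s: 10.65
position: [0.4539, -0.3433, 0.0112]
eef_rot: [-3.141, 0.036, 0.005]
wrist_force: [-9.4, 0.4, 5.3]
finger_gap: 0.0001
grasp_force: 5.0
```

Run:
```python
from h import *
a=np.load('pics/w6.npz')
p,d,m=snap('wrist','w7')
for v in range(150,240,1):
    w=world('w7',300,v)
    if v%4==0 or 0: print(v,w.round(4))
```

```text
152 [ 0.5028 -0.3692  0.0069]
156 [ 0.5007 -0.3692  0.007 ]
160 [ 0.4987 -0.3691  0.008 ]
164 [ 0.4966 -0.3691  0.0083]
168 [ 0.4947 -0.3689  0.0097]
172 [ 0.4927 -0.3689  0.0104]
176 [ 0.4905 -0.369   0.0103]
180 [ 0.4885 -0.3689  0.0111]
184 [ 0.4863 -0.3689  0.0111]
188 [ 0.4845 -0.3687  0.0126]
192 [ 0.4825 -0.3687  0.0134]
196 [ 0.4802 -0.3688  0.013 ]
200 [ 0.4784 -0.3686  0.0143]
204 [ 0.4762 -0.3686  0.0146]
208 [ 0.4743 -0.3685  0.0156]
212 [ 0.4719 -0.3687  0.0151]
216 [ 0.4703 -0.3684  0.017 ]
220 [ 0.4701 -0.3676  0.0217]
224 [ 0.4684 -0.3675  0.023 ]
228 [ 0.4662 -0.3675  0.0229]
232 [ 0.4537 -0.3713  0.0021]
236 [ 0.451  -0.3714  0.002 ]
```

The tray reached the stop: 9.4 N at the fingertips and the rim at x≈0.465, as expected for home. I back off, rise, and check everything.

carry_out([
  [0,-1,0,0,0],
  [0,-3,0,0,0],
  [0,-5,0,-1,0],
  [0,-5,0,-5,0],
  [0,-5,0,-9,0],
  [0,-5,0,-13,0],
  [0,-5,0,-17,0],
  [0,-5,0,-20,0],
  [0,-5,0,-20,0],
  [0,-5,0,-20,0],
  [0,-5,0,-20,0],
  [0,-5,0,-20,0],
])

```text
time_s: 11.9
position: [0.4053, -0.3419, 0.2104]
eef_rot: [-3.14, 0.035, 0.002]
wrist_force: [-0.6, -0.3, -0.6]
finger_gap: 0.0001
grasp_force: 0.0
```

Run:
```python
from h import *
p,d,m=snap('wrist','w8')
cv2.imwrite('pics/w8b.png',cv2.resize(p,(800,600)))
W=np.linalg.inv(m['view']);v,u=np.mgrid[0:384,0:512]
X=(np.linalg.inv(m['K'])@np.stack([u,v,np.ones_like(u)]).reshape(3,-1))*d.reshape(-1)
X=(W[:3,:3]@X+W[:3,3:]).T
for y0 in (-.346,-.27):
  for r in ((.505,.54),(.57,.605)):
    k=(abs(X[:,1]-y0)<.015)&(X[:,2]>.065)&(X[:,2]<.14)&(X[:,0]>r[0])&(X[:,0]<r[1])
    if k.sum()>20: print(y0,r,k.sum(),np.polyfit(X[k,0],X[k,2],1)[0].round(3),X[k,2].mean().round(4))
k=(abs(X[:,1]+.344)<.02)&(abs(X[:,2]-.023)<.004)&(X[:,0]<.49); print('tray near rim',np.percentile(X[k,0],[1,50]).round(4))
print(get_obs()['wrist_force'])
```

```text
-0.346 (0.505, 0.54) 134 0.022 0.0767
-0.27 (0.505, 0.54) 1442 -0.096 0.0853
tray near rim [0.4649 0.4679]
[-0.75685269 -0.16989335 -0.21986969]
```

View pics/w8b.png

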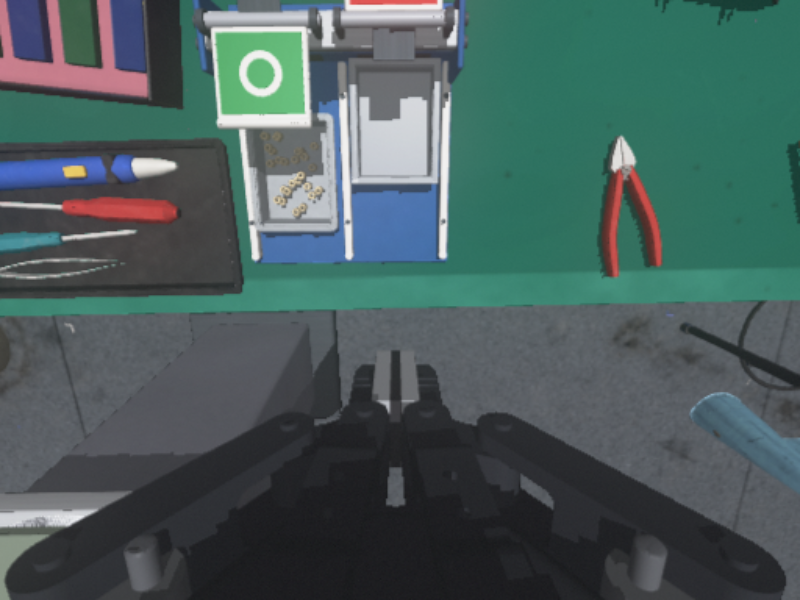

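The tray is home against the stop (rim at (395,182)) and the left flag is still green. The red flag is out of view, so I check it with the top camera's depth and compare the rack's position.

Run:
```python
from h import *
for cam in ('top','scene'):
  p,d,m=snap(cam,cam+'9')
  W=np.linalg.inv(m['view']);v,u=np.mgrid[0:384,0:512]
  X=(np.linalg.inv(m['K'])@np.stack([u,v,np.ones_like(u)]).reshape(3,-1))*d.reshape(-1)
  X=(W[:3,:3]@X+W[:3,3:]).T
  k=(abs(X[:,1]+.347)<.018)&(X[:,2]>.06)&(X[:,2]<.14)&(X[:,0]>.568)&(X[:,0]<.608)
  print(cam,k.sum(),np.polyfit(X[k,0],X[k,2],1)[0].round(3),X[k,2].mean().round(4))
a=np.load('pics/top0.npz')['p'];b=np.load('pics/top9.npz')['p']
g=lambda i:np.float32(cv2.cvtColor(i,cv2.COLOR_BGR2GRAY))
for n,(r0,r1,c0,c1) in dict(rackL=(255,295,125,170),leftlane=(230,295,125,168),cutters=(230,295,260,300),tape=(160,195,222,258),pot=(142,175,152,186)).items():
  print(n,cv2.phaseCorrelate(g(a)[r0:r1,c0:c1],g(b)[r0:r1,c0:c1],cv2.createHanningWindow((c1-c0,r1-r0),cv2.CV_32F)))
```

```text
top 345 -0.017 0.0831
scene 132 -0.007 0.0825
rackL ((1.0677972206159971, 3.09639512796349), 0.22751286718580457)
leftlane ((-1.1117058668367434, 18.622888649948347), 0.26713259720507965)
cutters ((-0.02809609766579868, -0.03671296917087119), 0.8925993409421709)
tape ((0.07954174877760778, 0.09701401896645834), 0.9301144616839326)
pot ((0.06806524542475856, -0.050659242018408435), 0.9514347379222329)
```

Run:
```python
from h import *
s=.64
for f,n,x,y,z in (('w1','guideL',260,375,.017),('w8','guideL',257,261,.017),('w1','guideM',348,373,.017),('w8','guideM',349,258,.017),('w1','guideR',436,373,.017),('w8','guideR',443,257,.017),('w1','full',300,352,.024),('w8','full',292,231,.024)):
    print(f,n,world(f,x*s,y*s,z).round(4))
```

```text
w1 guideL [ 0.4115 -0.2314  0.017 ]
w8 guideL [ 0.4073 -0.2317  0.017 ]
w1 guideM [ 0.4117 -0.3052  0.017 ]
w8 guideM [ 0.4081 -0.3049  0.017 ]
w1 guideR [ 0.4099 -0.3788  0.017 ]
w8 guideR [ 0.4073 -0.3794  0.017 ]
w1 full [ 0.4348 -0.2685  0.024 ]
w8 full [ 0.4315 -0.2634  0.024 ]
```

The rack and full tray are unmoved within reading error, so I hand in.

```bash
python3 -c "
from rig import sign_off; print(sign_off())"
```

```text
the job is handed in; nothing more can be done
None
```

The empty right-lane tray is home against the back stop and its flag lies flat, red face up; the rack, full tray and bystanders measured unmoved within a few millimetres, and I handed the job in (the sign-off returned no verdict).

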